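# Sleeve the reamer and snap its cap on

### The job

Take the reamer (the longest of the three shank tools standing in the wooden rack) and lower it, without dropping it, point first to the bottom of the storage tube that stands upright on the bench. Then put the tube's ribbed cap over it and press straight down until the ball catch snaps and the cap's rim sits flush on the tube's flange, and finish holding it there: the hand still on the cap, pressing it down firmly (some 10 N), not letting go. Leave the other rack tools and the two sockets where they stand.

Things in the scene. Friction and masses are not known exactly. Their poses are not given: they have to be found in the camera images.
- reamer_center (a point): centre (half-way up) of the reamer: straight round steel rod, 8 mm in diameter, 120 mm long, about 60 g; z runs along it from the tapered point (lowest 6 mm) to the plain shank end. It starts standing point down in any one of the three rack holes (9 mm wide), its shank end 130 mm above the bench, more than 40 mm above the tops of the other two tools.
- reamer_tip (a point): the reamer's point, on its axis at its lower end, 60 mm below its centre
- rack: fixed hardwood rack block, 70 mm (x) by 130 mm (y) by 50 mm high; origin at the centre of its underside; three holes (9 mm wide, 40 mm deep) in a row along its y axis at -40, 0 and 40 mm, each holding one tool. Its yaw varies.
- tube_mouth (a point): centre of the mouth of the storage tube, 98 mm above the bench, z up. The tube is fixed on a round steel foot (radius 45 mm, 8 mm high); its round bore is 11 mm wide and 90 mm deep, so the seated reamer stands 30 mm proud. The neck around the mouth is 26 mm in diameter, 20 mm tall, with four sprung steel balls (outsides at radius 16.5 mm, centres 9.5 mm above the flange).
- tube_seat (a point): centre of the upper face of the tube's flange (radius 21 mm), 78 mm above the bench and 20 mm below the mouth: the face on which the cap's rim sits when snapped on. z up. The tube below it has a radius of 16 mm.
- tube_floor (a point): centre of the floor of the tube's bore, 8 mm above the bench and 90 mm below the mouth: where the reamer's point ends
- neck: the tube's neck and flange (fixed part of the tube, without the balls); its origin is on the tube's axis at bench level
- cap: the cap: loose black plastic closed sleeve, 41 mm in diameter (42 over its fine ribs), 60 mm tall, about 45 g, closed on top, open below; starts upright, mouth down, on the bench. Origin at the centre of its rim (underside). Inside: mouth 29 mm wide, lip 4.5 mm tall, above it a groove for the balls, ceiling 56 mm above the rim (clears the seated reamer). Its turn about its axis does not matter.
- cap_center (a point): centre of the cap, on its axis, 30 mm above its rim; z towards its closed top
- cap_rim (a point): centre of the cap's open lower rim, z towards its closed top. On the tube the lip meets the balls with the rim about 13 mm above the flange; pushing over them takes some 8 to 13 N, peaking at about 10 mm; within the next 2 mm the force drops suddenly to nothing, the balls then draw the cap down over the last 6 mm or so, and it stops hard on the flange.
- tap_center (a point): centre of the tap, a rack tool 77 mm long with a small 9 mm square head on top; leave it in its hole
- countersink_center (a point): centre of the countersink, a rack tool 66 mm long with an 18 mm wide cone head on top; leave it in its hole
- deep_socket_center (a point): centre of the deep socket, a bare steel cylinder 30 mm in diameter and 66 mm tall with a dark square drive hole on top, standing near the cap; leave it alone
- short_socket_center (a point): centre of the short socket, a bare steel cylinder 36 mm in diameter and 38 mm tall with a dark square drive hole on top, standing near the cap; leave it alone
- reamer: the reamer as a body; origin at its point, z along the rod to the shank end
There are look-alikes about, which are no part of the job. Leave any yellow look-alike of the cap alone.

How it is judged:
On the way:
1. the reamer stands point down at the bottom of the tube, with the cap not yet over the tube (z of reamer_tip in the frame of tube_floor between -0.004 and 0.004 m and horizontal distance between reamer_tip and tube_floor below 0.004 m and horizontal distance between cap_rim and tube_seat above 0.05 m), for 0.2 s.
At the end, for the whole second after the job is handed in: The reamer's point is within 4 mm of the centre of the tube's floor; the cap is snapped home: its rim within 2 mm of the flange, within 4 mm of the tube's axis and upright to 0.1 rad; the fingers are still on the cap (more than 2 N) and the cap is being pressed on the flange with more than 3 N (z of reamer_tip in the frame of tube_floor between -0.004 and 0.004 m and horizontal distance between reamer_tip and tube_floor below 0.004 m and z of cap_rim in the frame of tube_seat between -0.003 and 0.002 m and horizontal distance between cap_rim and tube_seat below 0.004 m and angle between cap_rim's own z axis and vertical below 0.1 rad and contact force between cap and neck above 3 N and contact force between the fingers and cap above 2 N); the arm keeps its last pose, push and grip.
It fails at once if the reamer is dropped into the tube (falls faster than 0.6 m/s within the bore) (horizontal distance between reamer_tip and tube_floor below 0.008 m and z of reamer_tip in the frame of tube_floor below 0.088 m and linear speed of reamer above 0.6 m/s).
It fails at once if the tap is moved by more than 30 mm (distance of tap_center from where it was at the start of the episode above 0.03 m).
It fails at once if the countersink is moved by more than 30 mm (distance of countersink_center from where it was at the start of the episode above 0.03 m).
It fails at once if the deep socket is moved by more than 30 mm (distance of deep_socket_center from where it was at the start of the episode above 0.03 m).
It fails at once if the short socket is moved by more than 30 mm (distance of short_socket_center from where it was at the start of the episode above 0.03 m).
It also fails if it takes over 69 s, if anything falls off the work surface, if the arm or the gripper's body presses on something with over 40 N, if the wrist force passes 120 N, or if a joint passes its speed limit or range.

### The arm

A 6-joint arm with a two-finger parallel gripper is mounted at the origin on the work surface. World frame = base frame: x ahead of the robot, y to its left, z up, the work surface at z = 0. Lengths are in m, angles in rad, forces in N, time in s.
With the tool pointing down it reaches from about 0.375 to 0.825 m from the base axis. Payload 5.5 kg.
Tool frame: the origin (TCP) lies at the very end of the fingers, on their centre line; the grasp point (between the pads) lies env.grip_point_offset behind it (env.grip_point_offset is the distance from the TCP to the grasp point, in m); x points along the fingers, y is the direction in which the jaws open and shut, and the axes are right-handed (so a half turn about x gives the same grasp; the last joint's range is limited). The gripper opens to 85 mm and grips with 20 to 120 N. Pads are 22 mm wide; open, the fingers measure 114 mm over their backs; the gripper's body (76 mm by 85 mm) begins 54 mm behind the grasp point. The pads swing forward as they close: fully open they stand 13 mm farther back than shut.
Start: joints at [1.149, 0.314, -0.047, 1.21, 0, 1.571], TCP at [0.246, 0.547, 0.207] pointing down, gripper open.
Joint ranges: [-2.67, 2.67], [-0.69, 1.73], [-1.03, 1.25], [-2.08, 2.16], [-1.42, 1.45], [-3.14, 3.14]. Speed limits (rad/s): [2.39, 2.39, 3.01, 3.14, 3.14, 3.14].

### API

Orientations are given as [roll, pitch, yaw] about the fixed x, y, z axes, in that order (R = Rz(yaw) Ry(pitch) Rx(roll)).
In Python, from workcell import monitor, viewer, close_job, env gives the robot as it stands.
- The arm moves only by the shell command python3 -m creep 'ROWS' [FORCE]. ROWS is JSON, a list of rows, each an object of numbers: "rx", "ry", "rz": the turn, a rotation vector about the world's x, y, z in degrees; "dx", "dy", "dz": the shift along the world's x, y, z in m; "gripper": the opening, from 0 (shut) to 1 (fully open). In form: [{"rx": .., "ry": .., "rz": .., "dx": .., "dy": .., "dz": .., "gripper": ..}, ...]. A call has 1 to 8 rows; each row is the pose to reach, as a shift and turn from the pose measured when the call began; what a row does not reach only later rows make up. A row lasts 1/12 s, in which the tool goes at most 41.7 mm and 7.16 degrees, less where a joint would pass 70% of its speed; a pose out of reach is approached as far as the arm can. A call with a gripper value outside its range is refused whole. The fingers move at their own pace and stop on an object; FORCE is the grip in N (left out, the last holds). Time passes only in rows, so rows that repeat a pose let the fingers close. It gives the time, the measured TCP pose, the force and the opening at its end, in the units of the state.
- monitor.get_obs(): the state, without advancing time (a new reading comes with each control period).
- viewer.camera(name): name is "scene" or "top"; returns a dict with "image" (480x640x3 uint8, blue, green, red), "depth" (480x640 float32, m along the optical axis (not along the pixel's ray), 0 where there is no reading), "fx", "fy", "cx", "cy" (pixels), "world_to_cam" (4x4, takes a point from world to camera coordinates). Camera axes: x right, y up, looking along -z (the intrinsics and any distortion apply to the point x, -y, -z); pixel columns grow to the right and rows downward; lengths in m; the calibration is good to about 2 mm. A picture is of the moment at which its call begins.
- close_job(): hands the job in, once; it reports no verdict.
The state is a dict: "time": time; "qpos": joint angles; "qd": joint speeds; "effort": joint torques, N m; "position": TCP position; "tcp_rot": TCP orientation; "ft_force": force on the tool from outside, world axes, zero at the start; "ft_torque": the same for the moment, N m; "opening": opening from 0.0 (shut) to 1.0 (fully open).
Only numpy, scipy, OpenCV 4.12 (cv2) and the standard library are available. Lean on these libraries where they do the work, as an engineer would, in place of code of your own. Each camera call takes 0.05 s, during which the arm holds its last target. There are 200 camera calls.

## Working session

There is one attempt and no reset: what is moved stays moved. The work goes in short steps, Python scripts to look and compute and a shell command to move; the robot and the scene stay as the last step left them, time stands still between calls to the robot, and variables do not carry over. Pictures are saved under pics/ and viewed, about 8 in all and at most 12, crops included, and the job is handed in when it is done.

```bash
ls; mkdir -p pics; cat > h.py <<'E'
import numpy as np, cv2
from workcell import monitor, viewer, env
def shot(name):
    c=viewer.camera(name); np.savez('/tmp/%s.npz'%name,**{k:np.asarray(v) for k,v in c.items()}); return c
def load(name): return np.load('/tmp/%s.npz'%name)
def cloud(c):
    d=c['depth']; v,u=np.mgrid[:d.shape[0],:d.shape[1]]
    P=np.stack([(u-c['cx'])/c['fx']*d,-(v-c['cy'])/c['fy']*d,-d,np.ones_like(d)],-1)
    W=P@np.linalg.inv(c['world_to_cam']).T
    W[d==0]=np.nan
    return W[...,:3]
def ray(c,u,v,z):
    "world point on pixel ray at height z"
    M=np.linalg.inv(c['world_to_cam']); o=M[:3,3]
    r=M[:3,:3]@np.array([(u-c['cx'])/c['fx'],-(v-c['cy'])/c['fy'],-1]); return o+r*(z-o[2])/r[2]
E
python3 - <<'E'
from h import *
for n in('scene','top'):
    c=shot(n); cv2.imwrite('pics/%s0.png'%n,c['image']); print(n,c['fx'],np.linalg.inv(c['world_to_cam']).round(3).tolist(),[k for k in c])
print(monitor.get_obs(),env.grip_point_offset)
E
```

```text
pics
scene 539.6645789151943 [[-0.818, -0.374, 0.438, 1.023], [0.575, -0.519, 0.633, 0.696], [-0.009, 0.769, 0.639, 0.746], [0.0, 0.0, 0.0, 1.0]] ['image', 'depth', 'fx', 'fy', 'cx', 'cy', 'world_to_cam']
top 459.754755053974 [[-0.016, 0.995, -0.095, 0.488], [-1.0, -0.016, -0.007, 0.024], [-0.008, 0.095, 0.995, 0.923], [0.0, 0.0, 0.0, 1.0]] ['image', 'depth', 'fx', 'fy', 'cx', 'cy', 'world_to_cam']
{'time': 0.1, 'qpos': array([ 1.14897261e+00,  3.14177452e-01, -4.79672103e-02,  1.21018355e+00,
       -1.32510925e-05,  1.57079243e+00]), 'qd': array([ 7.07896589e-05, -7.38857065e-04,  3.20251260e-03,  6.00597319e-04,
        1.61603973e-05,  1.07701353e-03]), 'effort': array([ 1.85252524e-03, -5.40768063e+01,  3.40541089e+01,  1.12438141e-02,
        7.52064011e-05,  1.58101596e-06]), 'position': array([0.24543639, 0.54690766, 0.20671273]), 'tcp_rot': array([-1.56215027,  1.56926438, -1.98397008]), 'ft_force': array([0.31027556, 0.18903898, 0.42816562]), 'ft_torque': array([-0.03247192, -0.01237931,  0.01580388]), 'opening': 0.9957684268307856} 0.0187
```

View pics/scene0.png

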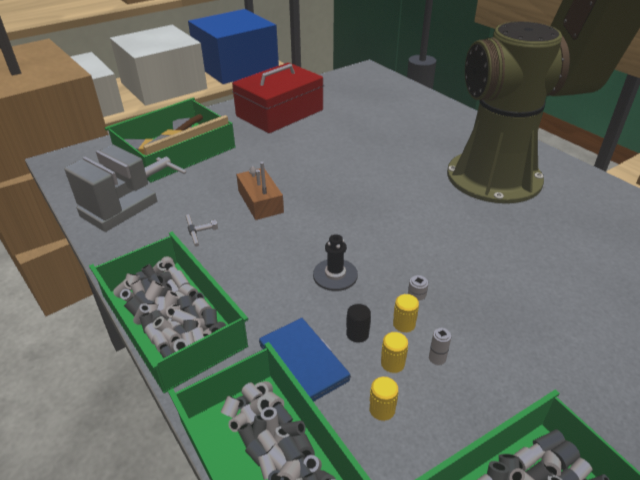

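View pics/top0.png

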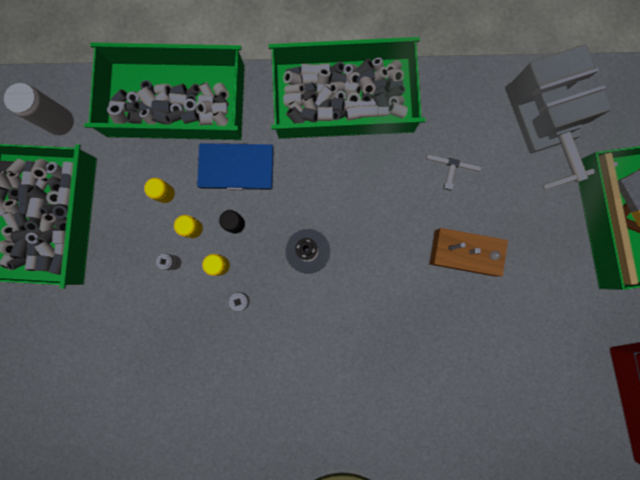

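Scene: rack at (260,193) with the tall tool at (263,178), tube at (336,260), black cap at (358,323), yellow look-alikes at (405,312), (395,352) and (384,398), sockets at (418,287) and (440,345). Top: rack (470,252), tube (307,249), black cap (231,221). A dark slim tool or T-handle lies at (200,228) in the scene view, not in the rack.

Could be taken for the reamer: the rack tools at top (460,246), (475,250) and (495,256). I'll check these in a crop.

```bash
python3 - <<'E'
from h import *
s=load('scene');t=load('top')
a=cv2.resize(s['image'][150:225,225:295],None,fx=5.5,fy=5.5,interpolation=2)
b=cv2.resize(t['image'][222:284,425:515],None,fx=4.4,fy=4.4,interpolation=2)
cv=np.zeros((max(a.shape[0],b.shape[0]),a.shape[1]+b.shape[1],3),np.uint8);cv[:a.shape[0],:a.shape[1]]=a;cv[:b.shape[0],a.shape[1]:]=b
cv2.imwrite('pics/rack.png',cv);print(a.shape)
for n,c in(('scene',s),('top',t)):
    W=cloud(c)
    def rep(nm,x0,x1,y0,y1,zl,zh):
        m=(W[...,0]>x0)&(W[...,0]<x1)&(W[...,1]>y0)&(W[...,1]<y1)&(W[...,2]>zl)&(W[...,2]<zh)
        v,u=np.nonzero(m);p=W[m]
        if len(p):print(n,nm,len(p),p.min(0).round(4),p.max(0).round(4),p.mean(0).round(4),'px',u.min(),u.max(),v.min(),v.max())
    rep('racktall',.3,.6,-.45,-.15,.1,.16)
    rep('racktools',.3,.6,-.45,-.15,.06,.1)
    rep('racktop',.3,.6,-.45,-.15,.045,.055)
    rep('tubetop',.3,.55,-.02,.13,.085,.11)
    rep('flange',.3,.55,-.02,.13,.07,.082)
    rep('foot',.3,.55,-.02,.13,.005,.012)
    g=W[221,231] if n=='top' else W[310,358]; print('cap pt',g)
    rep('cap',g[0]-.035,g[0]+.035,g[1]-.035,g[1]+.035,.05,.07)
E
```

```text
(412, 385, 3)
scene racktall 48 [ 0.538  -0.2153  0.1003] [ 0.5465 -0.2027  0.1307] [ 0.5426 -0.2084  0.1166] px 260 264 162 174
scene racktools 140 [ 0.52   -0.2939  0.0603] [ 0.5484 -0.2039  0.0996] [ 0.5366 -0.2421  0.0754] px 249 265 166 190
scene racktop 826 [ 0.4885 -0.3194  0.0451] [ 0.5806 -0.1771  0.0549] [ 0.5397 -0.2389  0.0492] px 236 282 169 204
scene tubetop 106 [0.5271 0.0487 0.0852] [0.5498 0.0785 0.1006] [0.5407 0.0655 0.0946] px 330 343 235 248
scene flange 79 [0.5231 0.0428 0.0716] [0.5499 0.0839 0.0815] [0.5384 0.075  0.0772] px 327 346 241 255
scene foot 333 [0.4981 0.0181 0.005 ] [0.5498 0.1096 0.0119] [0.5252 0.0765 0.0077] px 320 357 260 287
cap pt [0.59925132 0.20470157 0.05817572]
scene cap 378 [0.5803 0.1899 0.05  ] [0.6221 0.2295 0.064 ] [0.6041 0.2123 0.0586] px 347 370 304 324
top racktall 39 [ 0.538  -0.2159  0.1009] [ 0.5458 -0.2082  0.1333] [ 0.5417 -0.2111  0.1221] px 456 464 243 248
top racktools 156 [ 0.5184 -0.299   0.0601] [ 0.5459 -0.2082  0.0994] [ 0.5313 -0.2626  0.0751] px 449 499 244 259
top racktop 2356 [ 0.4888 -0.3216  0.0453] [ 0.5801 -0.1818  0.0544] [ 0.534  -0.2506  0.0502] px 434 507 228 275
top tubetop 133 [0.5286 0.0441 0.0873] [0.55   0.0748 0.102 ] [0.5403 0.0595 0.0964] px 297 314 244 256
top flange 134 [0.5235 0.0405 0.0737] [0.5499 0.0794 0.0814] [0.535  0.0596 0.0781] px 295 316 245 259
top foot 693 [ 0.3047 -0.0189  0.005 ] [0.55   0.1122 0.0119] [0.5223 0.0595 0.008 ] px 281 348 247 373
cap pt [0.59856005 0.20107711 0.06071866]
top cap 370 [0.5807 0.1857 0.05  ] [0.6204 0.2251 0.0641] [0.6007 0.205  0.0593] px 219 240 210 231
```

View pics/rack.png

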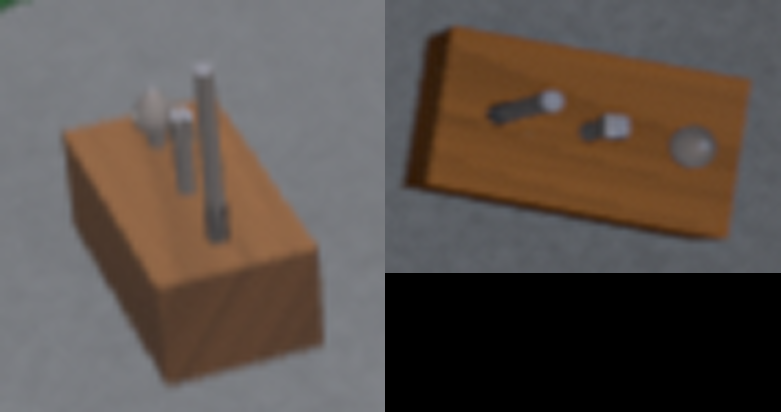

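The reamer is the long rod in the rack's +y end hole: its top end is at (463,245) in the top view, with the square-headed tap in the middle hole and the countersink in the far one. Next, refined positions and the tool axes.

```bash
python3 - <<'E'
from h import *
from scipy.spatial.transform import Rotation as R
o=monitor.get_obs(); M=R.from_euler('xyz',o['tcp_rot']).as_matrix(); print('tool axes',M.round(3).tolist())
for n in('scene','top'):
    c=load(n);W=cloud(c)
    def circ(nm,x,y,zl,zh,r):
        m=(np.hypot(W[...,0]-x,W[...,1]-y)<r)&(W[...,2]>zl)&(W[...,2]<zh);p=W[m]
        if len(p)<4:return
        k=cv2.minEnclosingCircle(p[:,:2].astype(np.float32));print(n,nm,len(p),np.round(k[0],4),round(k[1],4),'z',p[:,2].mean().round(4))
    circ('reamertop',.542,-.21,.126,.135,.02)
    circ('reamer',.542,-.21,.1,.126,.02)
    circ('mouth',.545,.062,.093,.103,.03);circ('flange',.545,.062,.074,.082,.03);circ('foot',.545,.062,.005,.011,.06)
    circ('captop',.602,.207,.057,.064,.03);
    m=(W[...,0]>.45)&(W[...,0]<.62)&(W[...,1]>-.35)&(W[...,1]<-.14)&(W[...,2]>.046)&(W[...,2]<.054)
    print(n,'rack',cv2.minAreaRect(W[m][:,:2].astype(np.float32)))
    for nm,u,v in ((('short',165,262),('deep?',238,301),('y',185,226),('y',214,265)) if n=='top' else (('s',418,282),('d',441,336))): print(nm,W[v-1:v+2,u+3].mean(0).round(3) if 1 else 0, np.nanmax(W[v-8:v+8,u-8:u+8,2]).round(3))
t=load('top');print('ray',ray(t,463,244.7,.13)); s=load('scene');print(ray(s,225+203/5.5,150+68/5.5,.13))
E
```

```text
tool axes [[-0.001, 0.409, 0.912], [-0.001, 0.912, -0.409], [-1.0, -0.002, 0.0]]
scene reamertop 11 [ 0.5433 -0.2097] 0.0066 z 0.1288
scene reamer 37 [ 0.542  -0.2087] 0.004 z 0.113
scene mouth 100 [0.5427 0.063 ] 0.0147 z 0.0968
scene flange 156 [0.5442 0.0635] 0.0214 z 0.0775
scene foot 734 [0.5445 0.0645] 0.0466 z 0.0077
scene captop 303 [0.6024 0.2102] 0.0205 z 0.0598
scene rack ((0.5342427492141724, -0.24744293093681335), (0.13694985210895538, 0.07202425599098206), 78.107421875)
s [0.445 0.202 0.037] 0.04
d [0.525 0.336 0.065] 0.069
top reamertop 20 [ 0.5421 -0.2122] 0.0041 z 0.1301
top reamer 19 [ 0.5419 -0.2116] 0.004 z 0.1137
top mouth 136 [0.5439 0.0602] 0.0142 z 0.0976
top flange 200 [0.5432 0.0598] 0.0208 z 0.0781
top foot 1095 [0.5476 0.0629] 0.0498 z 0.008
top captop 329 [0.6012 0.206 ] 0.0203 z 0.0599
top rack ((0.5343181490898132, -0.2515742778778076), (0.131632462143898, 0.07055079936981201), 78.93565368652344)
short [0.523 0.318 0.065] 0.069
deep? [0.447 0.186 0.037] 0.04
y [0.59  0.283 0.061] 0.063
y [0.516 0.227 0.059] 0.065
ray [ 0.54174843 -0.2140081   0.13      ]
[ 0.5409221  -0.20980817  0.13      ]
```

```bash
python3 -m creep '[{"dx":0.15,"dy":-0.38,"rz":-33,"gripper":0.5},{"dx":0.15,"dy":-0.38,"rz":-33,"gripper":0.5},{"dx":0.15,"dy":-0.38,"rz":-33,"gripper":0.5},{"dx":0.15,"dy":-0.38,"rz":-33,"gripper":0.5},{"dx":0.15,"dy":-0.38,"rz":-33,"gripper":0.5},{"dx":0.15,"dy":-0.38,"rz":-33,"gripper":0.5},{"dx":0.15,"dy":-0.38,"rz":-33,"gripper":0.5},{"dx":0.15,"dy":-0.38,"rz":-33,"gripper":0.5}]' 40
```

```text
invalid input
```

```bash
python3 -m creep '[{"rx":0,"ry":0,"rz":-33,"dx":0.15,"dy":-0.38,"dz":0,"gripper":0.5},{"rx":0,"ry":0,"rz":-33,"dx":0.15,"dy":-0.38,"dz":0,"gripper":0.5},{"rx":0,"ry":0,"rz":-33,"dx":0.15,"dy":-0.38,"dz":0,"gripper":0.5},{"rx":0,"ry":0,"rz":-33,"dx":0.15,"dy":-0.38,"dz":0,"gripper":0.5},{"rx":0,"ry":0,"rz":-33,"dx":0.15,"dy":-0.38,"dz":0,"gripper":0.5},{"rx":0,"ry":0,"rz":-33,"dx":0.15,"dy":-0.38,"dz":0,"gripper":0.5},{"rx":0,"ry":0,"rz":-33,"dx":0.15,"dy":-0.38,"dz":0,"gripper":0.5},{"rx":0,"ry":0,"rz":-33,"dx":0.15,"dy":-0.38,"dz":0,"gripper":0.5}]' 40
```

```text
time: 0.77
position: [0.3677, 0.2352, 0.2067]
tcp_rot: [-1.53, 1.569, -2.527]
ft_force: [2.2, 0.5, 0.5]
opening: 0.501
```

```bash
python3 -m creep '[{"rx":0,"ry":0,"rz":-33,"dx":0.174,"dy":-0.446,"dz":0,"gripper":0.5},{"rx":0,"ry":0,"rz":-33,"dx":0.174,"dy":-0.446,"dz":0,"gripper":0.5},{"rx":0,"ry":0,"rz":-33,"dx":0.174,"dy":-0.446,"dz":0,"gripper":0.5},{"rx":0,"ry":0,"rz":-33,"dx":0.174,"dy":-0.446,"dz":0,"gripper":0.5},{"rx":0,"ry":0,"rz":-33,"dx":0.174,"dy":-0.446,"dz":0,"gripper":0.5},{"rx":0,"ry":0,"rz":-33,"dx":0.174,"dy":-0.446,"dz":0,"gripper":0.5},{"rx":0,"ry":0,"rz":-33,"dx":0.174,"dy":-0.446,"dz":0,"gripper":0.5},{"rx":0,"ry":0,"rz":-33,"dx":0.174,"dy":-0.446,"dz":0,"gripper":0.5}]' 40
python3 - <<'E'
from h import *
from scipy.spatial.transform import Rotation as R
o=monitor.get_obs();print(o['position'],R.from_euler('xyz',o['tcp_rot']).as_matrix().round(4).tolist(),np.array([.542,-.2105,.17])-o['position'])
E
```

```text
time: 1.43
position: [0.4884, -0.0756, 0.2066]
tcp_rot: [-1.619, 1.569, 3.09]
ft_force: [0.8, 1.4, 0.5]
opening: 0.502
[ 0.48843243 -0.07564946  0.20658367] [[-0.0018, 1.0, -0.0028], [0.0001, -0.0028, -1.0], [-1.0, -0.0018, -0.0001]] [ 0.05356757 -0.13485054 -0.03658367]
```

```bash
python3 -m creep '[{"rx":0,"ry":0,"rz":0,"dx":0.0536,"dy":-0.1349,"dz":-0.03,"gripper":0.5},{"rx":0,"ry":0,"rz":0,"dx":0.0536,"dy":-0.1349,"dz":-0.03,"gripper":0.5},{"rx":0,"ry":0,"rz":0,"dx":0.0536,"dy":-0.1349,"dz":-0.03,"gripper":0.5},{"rx":0,"ry":0,"rz":0,"dx":0.0536,"dy":-0.1349,"dz":-0.03,"gripper":0.5},{"rx":0,"ry":0,"rz":0,"dx":0.0536,"dy":-0.1349,"dz":-0.03,"gripper":0.5},{"rx":0,"ry":0,"rz":0,"dx":0.0536,"dy":-0.1349,"dz":-0.03,"gripper":0.5},{"rx":0,"ry":0,"rz":0,"dx":0.0536,"dy":-0.1349,"dz":-0.03,"gripper":0.5}]' 40
python3 - <<'E'
from h import *
o=monitor.get_obs();print(o['position'])
c=shot('scene')
a=c['image'][90:240,190:340];cv2.imwrite('pics/pre.png',cv2.resize(a,None,fx=4,fy=4,interpolation=2))
E
```

```text
time: 2.02
position: [0.5414, -0.2099, 0.1762]
tcp_rot: [-1.902, 1.568, 2.808]
ft_force: [-0.0, -0.2, -0.1]
opening: 0.496
[ 0.54137083 -0.20987545  0.17619705]
```

View pics/pre.png

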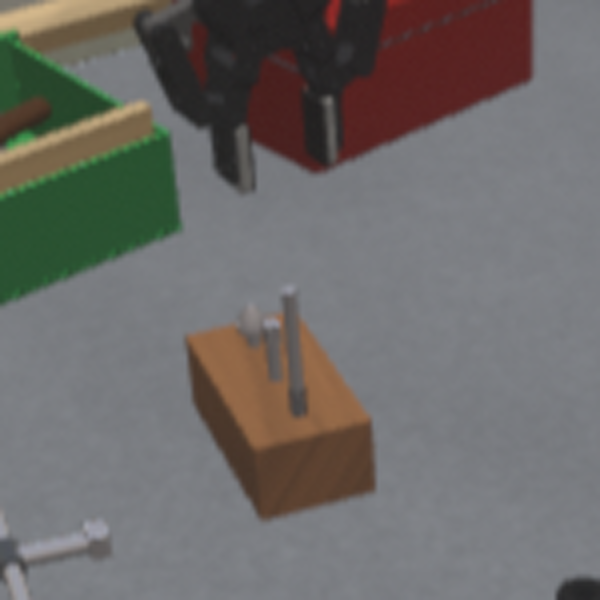

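The picture shows the open fingers straddling the reamer's top, which is at crop (290,288) with the finger midpoint above it at (288,170). Descending to grasp.

```bash
python3 -m creep '[{"rx":0,"ry":0,"rz":0,"dx":0.0006,"dy":-0.0006,"dz":-0.03,"gripper":0.5},{"rx":0,"ry":0,"rz":0,"dx":0.0006,"dy":-0.0006,"dz":-0.06,"gripper":0.5},{"rx":0,"ry":0,"rz":0,"dx":0.0006,"dy":-0.0006,"dz":-0.072,"gripper":0.5},{"rx":0,"ry":0,"rz":0,"dx":0.0006,"dy":-0.0006,"dz":-0.072,"gripper":0.5},{"rx":0,"ry":0,"rz":0,"dx":0.0006,"dy":-0.0006,"dz":-0.072,"gripper":0.5}]' 40
python3 -m creep '[{"rx":0,"ry":0,"rz":0,"dx":0,"dy":0,"dz":0,"gripper":0},{"rx":0,"ry":0,"rz":0,"dx":0,"dy":0,"dz":0,"gripper":0},{"rx":0,"ry":0,"rz":0,"dx":0,"dy":0,"dz":0,"gripper":0},{"rx":0,"ry":0,"rz":0,"dx":0,"dy":0,"dz":0,"gripper":0},{"rx":0,"ry":0,"rz":0,"dx":0,"dy":0,"dz":0,"gripper":0},{"rx":0,"ry":0,"rz":0,"dx":0,"dy":0,"dz":0,"gripper":0},{"rx":0,"ry":0,"rz":0,"dx":0,"dy":0,"dz":0,"gripper":0},{"rx":0,"ry":0,"rz":0,"dx":0,"dy":0,"dz":0,"gripper":0}]' 50
```

```text
time: 2.48
position: [0.5417, -0.2087, 0.1049]
tcp_rot: [-1.915, 1.567, 2.798]
ft_force: [-0.6, -0.0, -0.4]
opening: 0.502
time: 3.15
position: [0.5426, -0.2092, 0.1059]
tcp_rot: [-1.841, 1.569, 2.87]
ft_force: [0.1, -0.1, 6.2]
opening: 0.0
```

```bash
python3 - <<'E'
from h import *
o=monitor.get_obs();print(o['position'],o['opening'],o['ft_force'])
c=shot('scene');t=shot('top')
a=cv2.resize(c['image'][130:230,210:310],(400,400),interpolation=2)
b=cv2.resize(t['image'][200:300,410:510],(400,400),interpolation=2)
cv2.imwrite('pics/g.png',np.hstack([a,b]))
E
```

```text
[ 0.54257013 -0.20919231  0.10590304] 0.0003139181022817135 [ 0.05879385 -0.13132914  6.2016272 ]
```

View pics/g.png

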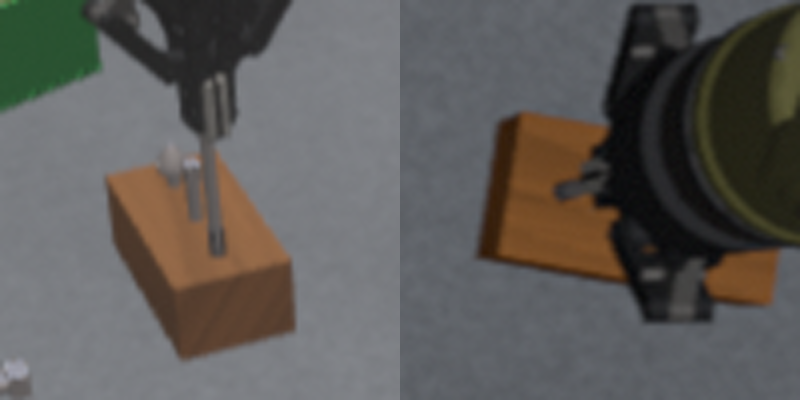

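The shot shows the fingers shut behind the reamer on its −y side, with the rod in front of them at crop (210,110). I missed it in y, so I'm measuring the rod against the fingers.

```bash
python3 - <<'E'
from h import *
c=load('scene');W=cloud(c);t=load('top');T=cloud(t)
# rows along rod and finger in scene crop /4 + (210,130)
for v in (152,155,158,161,164,168,175,185):
    print(v,[(u,*W[v,u].round(3)) for u in range(258,270)][::2])
m=(W[...,0]>.48)&(W[...,0]<.60)&(W[...,1]>-.26)&(W[...,1]<-.16)&(W[...,2]>.09)&(W[...,2]<.16)
p=W[m];print(len(p),p.min(0),p.max(0))
for z0 in(.10,.11,.12,.13,.14,.15):
    q=p[(p[:,2]>z0)&(p[:,2]<z0+.01)];print(z0,len(q),q.min(0).round(4),q.max(0).round(4))
E
```

```text
152 [(258, np.float64(0.553), np.float64(-0.2), np.float64(0.164)), (260, np.float64(0.549), np.float64(-0.199), np.float64(0.164)), (262, np.float64(0.545), np.float64(-0.197), np.float64(0.163)), (264, np.float64(0.539), np.float64(-0.2), np.float64(0.16)), (266, np.float64(0.535), np.float64(-0.199), np.float64(0.159)), (268, np.float64(0.529), np.float64(-0.2), np.float64(0.156))]
155 [(258, np.float64(0.553), np.float64(-0.201), np.float64(0.157)), (260, np.float64(nan), np.float64(nan), np.float64(nan)), (262, np.float64(0.545), np.float64(-0.198), np.float64(0.156)), (264, np.float64(0.542), np.float64(-0.196), np.float64(0.155)), (266, np.float64(0.538), np.float64(-0.195), np.float64(0.154)), (268, np.float64(0.529), np.float64(-0.202), np.float64(0.148))]
158 [(258, np.float64(0.554), np.float64(-0.201), np.float64(0.15)), (260, np.float64(0.549), np.float64(-0.202), np.float64(0.147)), (262, np.float64(0.547), np.float64(-0.196), np.float64(0.15)), (264, np.float64(0.542), np.float64(-0.196), np.float64(0.148)), (266, np.float64(0.538), np.float64(-0.195), np.float64(0.147
[... 1775 characters left out ...]
)), (262, np.float64(0.546), np.float64(-0.209), np.float64(0.073)), (264, np.float64(0.541), np.float64(-0.21), np.float64(0.071)), (266, np.float64(0.522), np.float64(-0.236), np.float64(0.05)), (268, np.float64(0.517), np.float64(-0.235), np.float64(0.048))]
200 [ 0.52865536 -0.21482858  0.09097016] [ 0.55774851 -0.19067401  0.15986082]
0.1 11 [ 0.5411 -0.2119  0.1006] [ 0.5464 -0.206   0.1094]
0.11 15 [ 0.5407 -0.2123  0.1103] [ 0.5482 -0.2047  0.1195]
0.12 10 [ 0.5401 -0.2102  0.1202] [ 0.5467 -0.1986  0.1299]
0.13 30 [ 0.5307 -0.2091  0.1301] [ 0.5553 -0.1914  0.1398]
0.14 60 [ 0.5287 -0.2148  0.1403] [ 0.5577 -0.1907  0.1498]
0.15 57 [ 0.5287 -0.214   0.1501] [ 0.5566 -0.1913  0.1599]
```

The fingers actually shut just above the reamer's end. Depth puts their tips at z≈0.130, while the state says 0.106, so the real tips sit about 24 mm higher than reported. In y they are also about 4 mm towards +y of the reported value. Open, go down 26 mm more and grasp.

```bash
python3 -m creep '[{"rx":0,"ry":0,"rz":0,"dx":0,"dy":0,"dz":0.005,"gripper":0.5},{"rx":0,"ry":0,"rz":0,"dx":0,"dy":-0.003,"dz":0.005,"gripper":0.5},{"rx":0,"ry":0,"rz":0,"dx":0,"dy":-0.003,"dz":0.005,"gripper":0.5},{"rx":0,"ry":0,"rz":0,"dx":0,"dy":-0.003,"dz":0.005,"gripper":0.5},{"rx":0,"ry":0,"rz":0,"dx":0,"dy":-0.003,"dz":-0.01,"gripper":0.5},{"rx":0,"ry":0,"rz":0,"dx":0,"dy":-0.003,"dz":-0.02,"gripper":0.5},{"rx":0,"ry":0,"rz":0,"dx":0,"dy":-0.003,"dz":-0.025,"gripper":0.5},{"rx":0,"ry":0,"rz":0,"dx":0,"dy":-0.003,"dz":-0.025,"gripper":0.5}]' 40
python3 -m creep '[{"rx":0,"ry":0,"rz":0,"dx":0,"dy":0,"dz":0,"gripper":0},{"rx":0,"ry":0,"rz":0,"dx":0,"dy":0,"dz":0,"gripper":0},{"rx":0,"ry":0,"rz":0,"dx":0,"dy":0,"dz":0,"gripper":0},{"rx":0,"ry":0,"rz":0,"dx":0,"dy":0,"dz":0,"gripper":0},{"rx":0,"ry":0,"rz":0,"dx":0,"dy":0,"dz":0,"gripper":0},{"rx":0,"ry":0,"rz":0,"dx":0,"dy":0,"dz":0,"gripper":0},{"rx":0,"ry":0,"rz":0,"dx":0,"dy":0,"dz":0,"gripper":0},{"rx":0,"ry":0,"rz":0,"dx":0,"dy":0,"dz":0,"gripper":0}]' 50
python3 - <<'E'
from h import *
c=shot('scene');W=cloud(c)
m=(W[...,0]>.48)&(W[...,0]<.60)&(W[...,1]>-.26)&(W[...,1]<-.16)
p=W[m]
for z0 in(.06,.08,.09,.10,.11,.12,.13):
    q=p[(p[:,2]>z0)&(p[:,2]<z0+.01)];q=q[(q[:,0]>.525)&(q[:,1]>-.225)];print(z0,len(q),q.min(0).round(4),q.max(0).round(4))
E
```

```text
time: 3.92
position: [0.541, -0.2116, 0.079]
tcp_rot: [-1.92, 1.566, 2.792]
ft_force: [-0.3, -0.9, -0.9]
opening: 0.499
time: 4.58
position: [0.5414, -0.2116, 0.0794]
tcp_rot: [-1.956, 1.567, 2.756]
ft_force: [0.5, 1.0, 0.9]
opening: 0.069
0.06 18 [ 0.5385 -0.2131  0.0602] [ 0.5477 -0.2042  0.0688]
0.08 13 [ 0.5395 -0.211   0.08  ] [ 0.5454 -0.2035  0.0895]
0.09 9 [ 0.5389 -0.2116  0.0912] [ 0.546  -0.2054  0.0969]
0.1 28 [ 0.5306 -0.207   0.1026] [ 0.5528 -0.1969  0.1096]
0.11 61 [ 0.5258 -0.2157  0.11  ] [ 0.5584 -0.194   0.1198]
0.12 61 [ 0.5256 -0.216   0.1203] [ 0.5587 -0.1955  0.13  ]
0.13 66 [ 0.5255 -0.2138  0.13  ] [ 0.5598 -0.1949  0.1399]
```

Gripped: opening 0.07 fits an 8 mm rod, and the tips are at z≈0.103 in the depth. Lifting 120 mm.

```bash
python3 -m creep '[{"rx":0,"ry":0,"rz":0,"dx":0,"dy":0,"dz":0.01,"gripper":0},{"rx":0,"ry":0,"rz":0,"dx":0,"dy":0,"dz":0.03,"gripper":0},{"rx":0,"ry":0,"rz":0,"dx":0,"dy":0,"dz":0.05,"gripper":0},{"rx":0,"ry":0,"rz":0,"dx":0,"dy":0,"dz":0.075,"gripper":0},{"rx":0,"ry":0,"rz":0,"dx":0,"dy":0,"dz":0.1,"gripper":0},{"rx":0,"ry":0,"rz":0,"dx":0,"dy":0,"dz":0.12,"gripper":0},{"rx":0,"ry":0,"rz":0,"dx":0,"dy":0,"dz":0.12,"gripper":0},{"rx":0,"ry":0,"rz":0,"dx":0,"dy":0,"dz":0.12,"gripper":0}]' 60
python3 -m creep '[{"rx":0,"ry":0,"rz":0,"dx":0.002,"dy":0.03,"dz":0,"gripper":0},{"rx":0,"ry":0,"rz":0,"dx":0.002,"dy":0.065,"dz":0,"gripper":0},{"rx":0,"ry":0,"rz":0,"dx":0.002,"dy":0.1,"dz":0,"gripper":0},{"rx":0,"ry":0,"rz":0,"dx":0.002,"dy":0.135,"dz":0,"gripper":0},{"rx":0,"ry":0,"rz":0,"dx":0.002,"dy":0.17,"dz":0,"gripper":0},{"rx":0,"ry":0,"rz":0,"dx":0.002,"dy":0.205,"dz":0,"gripper":0},{"rx":0,"ry":0,"rz":0,"dx":0.002,"dy":0.23,"dz":0,"gripper":0},{"rx":0,"ry":0,"rz":0,"dx":0.002,"dy":0.23,"dz":0,"gripper":0}]' 60
python3 -m creep '[{"rx":0,"ry":0,"rz":0,"dx":0,"dy":0.025,"dz":0,"gripper":0},{"rx":0,"ry":0,"rz":0,"dx":0,"dy":0.042,"dz":0,"gripper":0},{"rx":0,"ry":0,"rz":0,"dx":0,"dy":0.042,"dz":0,"gripper":0},{"rx":0,"ry":0,"rz":0,"dx":0,"dy":0.042,"dz":0,"gripper":0},{"rx":0,"ry":0,"rz":0,"dx":0,"dy":0.042,"dz":0,"gripper":0}]' 60
python3 - <<'E'
from h import *
o=monitor.get_obs();print(o['position'])
from scipy.spatial.transform import Rotation as R
print(R.from_euler('xyz',o['tcp_rot']).as_matrix().round(4).tolist())
c=shot('scene');t=shot('top');W=cloud(c)
b=cv2.resize(t['image'][200:300,257:357],(300,300),interpolation=2)
a=cv2.resize(c['image'][160:300,286:386],(428,600),interpolation=2)
cv=np.zeros((600,728,3),np.uint8);cv[:,:428]=a;cv[:300,428:]=b
cv2.imwrite('pics/over.png',cv)
for z0 in np.arange(.1,.23,.01):
    m=(abs(W[...,0]-.544)<.03)&(abs(W[...,1]-.063)<.03)&(W[...,2]>z0)&(W[...,2]<z0+.01)
    p=W[m]
    if len(p):print(z0.round(2),len(p),p.min(0).round(4),p.max(0).round(4),np.median(p,0).round(4))
E
```

```text
time: 5.3
position: [0.542, -0.2121, 0.201]
tcp_rot: [-1.77, 1.569, 2.942]
ft_force: [0.9, 0.8, -1.2]
opening: 0.065
time: 5.97
position: [0.5426, 0.0221, 0.1994]
tcp_rot: [-2.001, 1.566, 2.716]
ft_force: [0.6, -0.7, -0.3]
opening: 0.065
time: 6.38
position: [0.542, 0.0632, 0.1987]
tcp_rot: [-1.756, 1.565, 2.96]
ft_force: [0.1, -0.3, -0.7]
opening: 0.069
[0.54200121 0.06318691 0.19865762]
[[-0.006, 1.0, 0.004], [0.0011, 0.004, -1.0], [-1.0, -0.006, -0.0011]]
0.1 1 [0.5551 0.068  0.1005] [0.5551 0.068  0.1005] [0.5551 0.068  0.1005]
0.12 1 [0.5425 0.0661 0.1291] [0.5425 0.0661 0.1291] [0.5425 0.0661 0.1291]
0.13 16 [0.538  0.0631 0.1309] [0.5469 0.0693 0.1387] [0.5429 0.0661 0.1367]
0.14 20 [0.5387 0.0638 0.1408] [0.5469 0.0701 0.1496] [0.5442 0.067  0.1445]
0.15 24 [0.5379 0.0624 0.15  ] [0.5461 0.0699 0.1596] [0.5437 0.0669 0.1543]
0.16 21 [0.5394 0.0626 0.1602] [0.5472 0.0692 0.1699] [0.5441 0.0672 0.1654]
0.17 21 [0.539  0.0623 0.1705] [0.5472 0.0693 0.1783] [0.5439 0.067  0.1744]
0.18 25 [0.539  0.0618 0.1801] [0.5467 0.0694 0.1899] [0.544  0.0664 0.184 ]
0.19 24 [0.5393 0.0615 0.1904] [0.5471 0.0694 0.2   ] [0.5434 0.0662 0.1944]
0.2 24 [0.539  0.063  0.2002] [0.5474 0.0693 0.21  ] [0.5441 0.0663 0.2052]
0.21 14 [0.5384 0.0624 0.2102] [0.5464 0.0688 0.2168] [0.544  0.066  0.2129]
0.22 41 [0.5264 0.0614 0.2216] [0.5562 0.0778 0.2299] [0.5454 0.0742 0.227 ]
```

View pics/over.png

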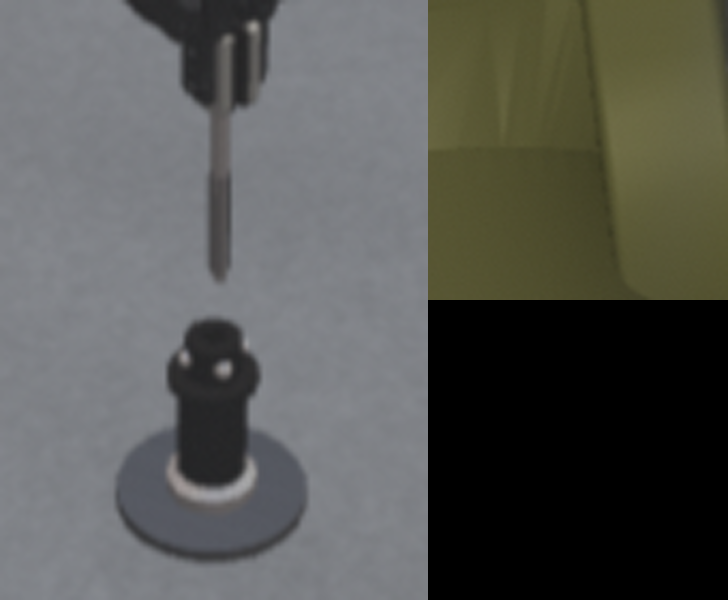

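The picture shows the rod hanging vertical with its tip at crop (220,280) and the tube mouth at crop (214,327), about 1.5 px (2 mm) to the right of the tube's axis. Fitting fixed-radius cylinders to both in the same depth image to get the offset.

```bash
cat >> h.py <<'E'
from scipy.optimize import least_squares
def cyl(W,x,y,zl,zh,r,rad=None):
    rad=rad or r+.004
    m=(np.hypot(W[...,0]-x,W[...,1]-y)<rad)&(W[...,2]>zl)&(W[...,2]<zh);p=W[m]
    s=least_squares(lambda c:np.hypot(p[:,0]-c[0],p[:,1]-c[1])-r,[x-.002,y-.003],loss='soft_l1',f_scale=.001)
    return s.x.round(4),len(p),np.sqrt(np.mean(s.fun**2)).round(4)
E
python3 - <<'E'
from h import *
c=load('scene');W=cloud(c)
for z in(.135,.155,.175,.195):print('rod',z,cyl(W,.543,.0655,z,z+.02,.004))
s0=np.array([.544,.0635])
for z in(.02,.035,.05):print('tube',z,cyl(W,*s0,z,z+.015,.016))
print('flange',cyl(W,*s0,.071,.0765,.021)); print('neck',cyl(W,*s0,.090,.096,.013))
g=cv2.cvtColor(c['image'],cv2.COLOR_BGR2GRAY)
for v in(205,215,222,255,260,265):print(v,g[v,326:348].tolist())
E
```

```text
rod 0.135 (array([0.5421, 0.0645]), 45, np.float64(0.001))
rod 0.155 (array([0.5419, 0.0644]), 43, np.float64(0.0007))
rod 0.175 (array([0.5419, 0.0641]), 48, np.float64(0.0011))
rod 0.195 (array([0.5419, 0.0632]), 47, np.float64(0.0011))
tube 0.02 (array([0.5428, 0.062 ]), 96, np.float64(0.0012))
tube 0.035 (array([0.5428, 0.0624]), 96, np.float64(0.0011))
tube 0.05 (array([0.5428, 0.0619]), 97, np.float64(0.0014))
flange (array([0.5419, 0.061 ]), 48, np.float64(0.0025))
neck (array([0.5436, 0.0625]), 59, np.float64(0.0038))
205 [127, 129, 126, 126, 127, 129, 129, 125, 104, 72, 73, 75, 81, 75, 121, 124, 125, 125, 125, 125, 126, 127]
215 [129, 129, 128, 128, 128, 127, 128, 126, 105, 73, 70, 76, 83, 84, 122, 127, 128, 128, 128, 130, 129, 128]
222 [129, 130, 130, 129, 131, 131, 131, 129, 114, 77, 71, 75, 87, 99, 126, 130, 129, 129, 131, 131, 129, 125]
255 [122, 81, 45, 37, 38, 38, 37, 38, 38, 37, 38, 39, 39, 38, 40, 39, 43, 73, 127, 132, 133, 132]
260 [90, 62, 42, 38, 38, 39, 38, 38, 38, 39, 39, 39, 39, 37, 38, 40, 40, 57, 94, 107, 109, 117]
265 [92, 71, 43, 38, 38, 38, 38, 39, 38, 38, 38, 37, 39, 38, 39, 38, 44, 70, 88, 87, 87, 87]
```

```bash
python3 -m creep '[{"rx":0,"ry":0,"rz":0,"dx":0.001,"dy":-0.0023,"dz":0,"gripper":0},{"rx":0,"ry":0,"rz":0,"dx":0.001,"dy":-0.0023,"dz":0,"gripper":0},{"rx":0,"ry":0,"rz":0,"dx":0.001,"dy":-0.0023,"dz":-0.01,"gripper":0},{"rx":0,"ry":0,"rz":0,"dx":0.001,"dy":-0.0023,"dz":-0.02,"gripper":0},{"rx":0,"ry":0,"rz":0,"dx":0.001,"dy":-0.0023,"dz":-0.026,"gripper":0},{"rx":0,"ry":0,"rz":0,"dx":0.001,"dy":-0.0023,"dz":-0.026,"gripper":0},{"rx":0,"ry":0,"rz":0,"dx":0.001,"dy":-0.0023,"dz":-0.026,"gripper":0}]' 60
python3 - <<'E'
from h import *
o=monitor.get_obs();print(o['position'],o['ft_force'])
c=shot('scene');W=cloud(c)
print(cyl(W,.543,.0635,.115,.15,.004),cyl(W,.543,.0635,.16,.19,.004),cyl(W,.544,.0635,.02,.06,.016))
g=cv2.cvtColor(c['image'],cv2.COLOR_BGR2GRAY)
for v in(210,220,230,255):print(v,g[v,326:348].tolist())
E
```

```text
time: 7.07
position: [0.5426, 0.0606, 0.1721]
tcp_rot: [-1.751, 1.564, 2.965]
ft_force: [0.2, 0.2, -0.3]
opening: 0.069
[0.54260244 0.06057571 0.17213528] [ 0.17135581  0.20607637 -0.32199221]
(array([0.5421, 0.0616]), 75, np.float64(0.001)) (array([0.543, 0.061]), 54, np.float64(0.0011)) (array([0.5426, 0.062 ]), 258, np.float64(0.0011))
210 [130, 129, 129, 128, 127, 127, 126, 116, 88, 88, 96, 100, 111, 126, 128, 127, 127, 127, 126, 126, 127, 127]
220 [128, 127, 127, 129, 131, 130, 125, 92, 76, 68, 82, 77, 90, 124, 129, 129, 130, 130, 130, 129, 129, 129]
230 [134, 133, 132, 131, 130, 131, 127, 101, 78, 67, 82, 79, 99, 129, 130, 129, 129, 131, 132, 133, 133, 133]
255 [122, 80, 44, 38, 38, 38, 38, 38, 39, 39, 38, 39, 39, 39, 39, 38, 43, 73, 126, 132, 134, 132]
```

Aligned to under 1 mm. Inserting gently.

```bash
python3 -m creep '[{"rx":0,"ry":0,"rz":0,"dx":0.0002,"dy":0.0003,"dz":-0.004,"gripper":0},{"rx":0,"ry":0,"rz":0,"dx":0.0002,"dy":0.0003,"dz":-0.008,"gripper":0},{"rx":0,"ry":0,"rz":0,"dx":0.0002,"dy":0.0003,"dz":-0.011,"gripper":0},{"rx":0,"ry":0,"rz":0,"dx":0.0002,"dy":0.0003,"dz":-0.014,"gripper":0},{"rx":0,"ry":0,"rz":0,"dx":0.0002,"dy":0.0003,"dz":-0.017,"gripper":0},{"rx":0,"ry":0,"rz":0,"dx":0.0002,"dy":0.0003,"dz":-0.017,"gripper":0},{"rx":0,"ry":0,"rz":0,"dx":0.0002,"dy":0.0003,"dz":-0.017,"gripper":0}]' 60
```

```text
time: 7.7
position: [0.5431, 0.061, 0.1555]
tcp_rot: [-1.782, 1.564, 2.934]
ft_force: [-0.3, 0.8, -0.5]
opening: 0.068
```

```bash
python3 -m creep '[{"rx":0,"ry":0,"rz":0,"dx":0,"dy":0,"dz":-0.008,"gripper":0},{"rx":0,"ry":0,"rz":0,"dx":0,"dy":0,"dz":-0.018,"gripper":0},{"rx":0,"ry":0,"rz":0,"dx":0,"dy":0,"dz":-0.028,"gripper":0},{"rx":0,"ry":0,"rz":0,"dx":0,"dy":0,"dz":-0.038,"gripper":0},{"rx":0,"ry":0,"rz":0,"dx":0,"dy":0,"dz":-0.048,"gripper":0},{"rx":0,"ry":0,"rz":0,"dx":0,"dy":0,"dz":-0.058,"gripper":0},{"rx":0,"ry":0,"rz":0,"dx":0,"dy":0,"dz":-0.068,"gripper":0},{"rx":0,"ry":0,"rz":0,"dx":0,"dy":0,"dz":-0.07,"gripper":0}]' 60
python3 -m creep '[{"rx":0,"ry":0,"rz":0,"dx":0,"dy":0,"dz":-0.001,"gripper":0},{"rx":0,"ry":0,"rz":0,"dx":0,"dy":0,"dz":-0.002,"gripper":0},{"rx":0,"ry":0,"rz":0,"dx":0,"dy":0,"dz":-0.003,"gripper":0},{"rx":0,"ry":0,"rz":0,"dx":0,"dy":0,"dz":-0.004,"gripper":0}]' 60
```

```text
time: 8.37
position: [0.5418, 0.0609, 0.0832]
tcp_rot: [-1.699, 1.562, 3.016]
ft_force: [0.2, -0.8, -1.2]
opening: 0.07
time: 8.7
position: [0.5421, 0.0608, 0.0796]
tcp_rot: [-1.71, 1.562, 3.005]
ft_force: [1.6, 0.4, 0.4]
opening: 0.068
```

```bash
python3 -m creep '[{"rx":0,"ry":0,"rz":0,"dx":0,"dy":0,"dz":-0.001,"gripper":0},{"rx":0,"ry":0,"rz":0,"dx":0,"dy":0,"dz":-0.002,"gripper":0},{"rx":0,"ry":0,"rz":0,"dx":0,"dy":0,"dz":-0.0025,"gripper":0},{"rx":0,"ry":0,"rz":0,"dx":0,"dy":0,"dz":-0.003,"gripper":0},{"rx":0,"ry":0,"rz":0,"dx":0,"dy":0,"dz":-0.003,"gripper":0}]' 60
python3 - <<'E'
from h import *
c=shot('scene');cv2.imwrite('pics/ins.png',cv2.resize(c['image'][180:300,280:400],(480,480),interpolation=2))
E
```

```text
time: 9.12
position: [0.5427, 0.0609, 0.0772]
tcp_rot: [-1.747, 1.563, 2.968]
ft_force: [-1.0, 0.3, 4.0]
opening: 0.066
```

View pics/ins.png

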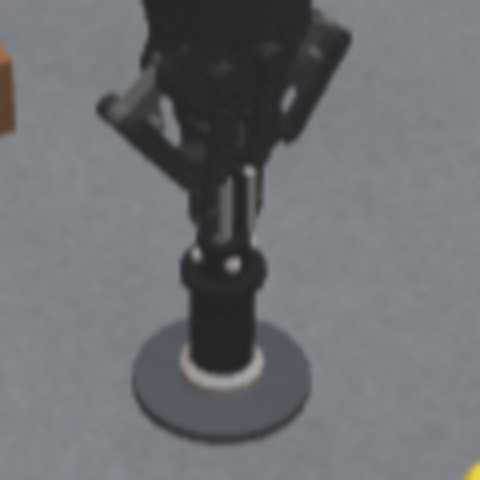

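Floor contact at 4 N, at the height I expected. The picture shows the rod in the tube and the fingers just above the neck. Release, rise, and fit the cap's position in the same camera.

```bash
python3 -m creep '[{"rx":0,"ry":0,"rz":0,"dx":0,"dy":0,"dz":0.001,"gripper":0.4},{"rx":0,"ry":0,"rz":0,"dx":0,"dy":0,"dz":0.001,"gripper":0.4},{"rx":0,"ry":0,"rz":0,"dx":0,"dy":0,"dz":0.001,"gripper":0.4},{"rx":0,"ry":0,"rz":0,"dx":0,"dy":0,"dz":0.001,"gripper":0.4},{"rx":0,"ry":0,"rz":0,"dx":0,"dy":0,"dz":0.02,"gripper":0.4},{"rx":0,"ry":0,"rz":0,"dx":0,"dy":0,"dz":0.05,"gripper":0.4},{"rx":0,"ry":0,"rz":0,"dx":0,"dy":0,"dz":0.085,"gripper":0.7},{"rx":0,"ry":0,"rz":0,"dx":0,"dy":0,"dz":0.085,"gripper":0.7}]' 60
python3 - <<'E'
from h import *
o=monitor.get_obs();print(o['position'])
c=shot('scene');W=cloud(c)
print('rod',cyl(W,.543,.0625,.10,.126,.004),'tube',cyl(W,.544,.0635,.02,.06,.016))
p=W[(np.hypot(W[...,0]-.543,W[...,1]-.062)<.012)&(W[...,2]>.1)&(W[...,2]<.15)];print('rod top',p[:,2].max(),len(p))
print('cap',cyl(W,.602,.210,.01,.03,.0205),cyl(W,.602,.210,.03,.052,.0205))
m=(np.hypot(W[...,0]-.602,W[...,1]-.21)<.03)&(W[...,2]>.055)&(W[...,2]<.065);print('captop',cv2.minEnclosingCircle(W[m][:,:2].astype(np.float32)),W[m][:,2].mean())
E
```

```text
time: 9.83
position: [0.5464, 0.0613, 0.1684]
tcp_rot: [2.549, 1.568, 0.982]
ft_force: [2.0, -1.2, -0.5]
opening: 0.678
[0.5463708  0.06134582 0.16839049]
rod (array([0.5414, 0.0607]), 45, np.float64(0.0011)) tube (array([0.5425, 0.0619]), 256, np.float64(0.0012))
rod top 0.12915485917119596 57
cap (array([0.6008, 0.2083]), 172, np.float64(0.001)) (array([0.601 , 0.2086]), 210, np.float64(0.001))
captop ((0.6021753549575806, 0.21001332998275757), 0.021087395027279854) 0.059332894340347976
```

Reamer seated: its top is at 0.129 and it stands on its own. Moving over the cap.

```bash
python3 -m creep '[{"rx":0,"ry":0,"rz":0,"dx":0.013,"dy":0.035,"dz":0,"gripper":0.7},{"rx":0,"ry":0,"rz":0,"dx":0.026,"dy":0.07,"dz":0,"gripper":0.7},{"rx":0,"ry":0,"rz":0,"dx":0.04,"dy":0.106,"dz":0,"gripper":0.7},{"rx":0,"ry":0,"rz":0,"dx":0.055,"dy":0.146,"dz":0,"gripper":0.7},{"rx":0,"ry":0,"rz":0,"dx":0.055,"dy":0.146,"dz":-0.03,"gripper":0.7},{"rx":0,"ry":0,"rz":0,"dx":0.055,"dy":0.146,"dz":-0.06,"gripper":0.7},{"rx":0,"ry":0,"rz":0,"dx":0.055,"dy":0.146,"dz":-0.06,"gripper":0.7},{"rx":0,"ry":0,"rz":0,"dx":0.055,"dy":0.146,"dz":-0.06,"gripper":0.7}]' 60
python3 - <<'E'
from h import *
from scipy.spatial.transform import Rotation as R
o=monitor.get_obs();print(o['position'],R.from_euler('xyz',o['tcp_rot']).as_matrix().round(4).tolist())
c=shot('scene');cv2.imwrite('pics/cap.png',cv2.resize(c['image'][220:380,290:450],(560,560),interpolation=2))
E
```

```text
time: 10.55
position: [0.5979, 0.2065, 0.1032]
tcp_rot: [-1.567, 1.564, -3.135]
ft_force: [0.6, -0.0, 1.1]
opening: 0.702
[0.59792066 0.20646385 0.10317761] [[-0.0064, 1.0, 0.0034], [-0.0, 0.0034, -1.0], [-1.0, -0.0064, 0.0]]
```

View pics/cap.png

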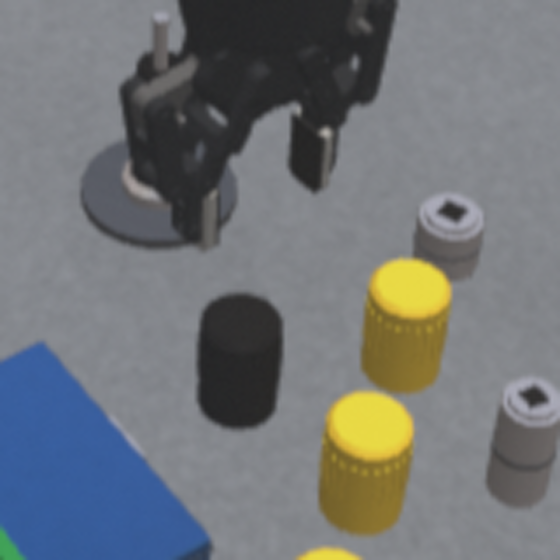

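The picture shows the open jaws over the black cap: cap top at crop (240,320), yellow look-alikes to the right and below, blue plate lower left. Descending, then gripping.

```bash
python3 -m creep '[{"rx":0,"ry":-0.37,"rz":0,"dx":0.0036,"dy":0.001,"dz":-0.02,"gripper":0.7},{"rx":0,"ry":-0.37,"rz":0,"dx":0.0036,"dy":0.001,"dz":-0.04,"gripper":0.7},{"rx":0,"ry":-0.37,"rz":0,"dx":0.0036,"dy":0.001,"dz":-0.06,"gripper":0.7},{"rx":0,"ry":-0.37,"rz":0,"dx":0.0036,"dy":0.001,"dz":-0.08,"gripper":0.7},{"rx":0,"ry":-0.37,"rz":0,"dx":0.0036,"dy":0.001,"dz":-0.1,"gripper":0.7},{"rx":0,"ry":-0.37,"rz":0,"dx":0.0036,"dy":0.001,"dz":-0.109,"gripper":0.7},{"rx":0,"ry":-0.37,"rz":0,"dx":0.0036,"dy":0.001,"dz":-0.109,"gripper":0.7},{"rx":0,"ry":-0.37,"rz":0,"dx":0.0036,"dy":0.001,"dz":-0.109,"gripper":0.7}]' 60
python3 -m creep '[{"rx":0,"ry":0,"rz":0,"dx":0,"dy":0,"dz":0,"gripper":0},{"rx":0,"ry":0,"rz":0,"dx":0,"dy":0,"dz":0,"gripper":0},{"rx":0,"ry":0,"rz":0,"dx":0,"dy":0,"dz":0,"gripper":0},{"rx":0,"ry":0,"rz":0,"dx":0,"dy":0,"dz":0,"gripper":0},{"rx":0,"ry":0,"rz":0,"dx":0,"dy":0,"dz":0,"gripper":0},{"rx":0,"ry":0,"rz":0,"dx":0,"dy":0,"dz":0,"gripper":0}]' 70
```

```text
time: 11.27
position: [0.604, 0.2076, -0.0024]
tcp_rot: [1.888, 1.566, 0.32]
ft_force: [1.0, 0.8, 0.1]
opening: 0.697
time: 11.77
position: [0.606, 0.2082, 0.0002]
tcp_rot: [1.871, 1.562, 0.302]
ft_force: [-1.0, 0.3, 7.4]
opening: 0.471
```

```bash
python3 -m creep '[{"rx":0,"ry":0,"rz":0,"dx":0,"dy":0,"dz":0.005,"gripper":0},{"rx":0,"ry":0,"rz":0,"dx":0,"dy":0,"dz":0.02,"gripper":0},{"rx":0,"ry":0,"rz":0,"dx":0,"dy":0,"dz":0.045,"gripper":0},{"rx":0,"ry":0,"rz":0,"dx":0,"dy":0,"dz":0.075,"gripper":0},{"rx":0,"ry":0,"rz":0,"dx":0,"dy":0,"dz":0.105,"gripper":0},{"rx":0,"ry":0,"rz":0,"dx":0,"dy":0,"dz":0.135,"gripper":0},{"rx":0,"ry":0,"rz":0,"dx":0,"dy":0,"dz":0.15,"gripper":0},{"rx":0,"ry":0,"rz":0,"dx":0,"dy":0,"dz":0.15,"gripper":0}]' 80
python3 - <<'E'
from h import *
from scipy.spatial.transform import Rotation as R
o=monitor.get_obs();print(o['position'],o['opening'],R.from_euler('xyz',o['tcp_rot']).as_matrix().round(4).tolist())
c=shot('scene');W=cloud(c);x,y=o['position'][:2]
for z in(.145,.15,.155,.16,.165,.17):print(z,cyl(W,x,y+.001,z,z+.006,.0205))
m=(np.hypot(W[...,0]-x,W[...,1]-y)<.023)&(W[...,2]>.1);p=W[m];print('rim z~',np.sort(p[:,2])[:8].round(4))
cv2.imwrite('pics/cap2.png',cv2.resize(c['image'][190:330,290:430],(560,560),interpolation=2))
E
```

```text
time: 12.43
position: [0.6091, 0.2093, 0.1562]
tcp_rot: [1.886, 1.553, 0.317]
ft_force: [0.7, -0.1, -0.4]
opening: 0.464
[0.6091254  0.20930423 0.15623391] 0.46364641901451564 [[0.0171, 0.9999, 0.0024], [0.0056, 0.0023, -1.0], [-0.9998, 0.0171, -0.0056]]
0.145 (array([0.6071, 0.2073]), 0, np.float64(nan))
0.15 (array([0.607 , 0.2086]), 5, np.float64(0.0004))
0.155 (array([0.6079, 0.209 ]), 56, np.float64(0.0009))
0.16 (array([0.6082, 0.2092]), 71, np.float64(0.001))
0.165 (array([0.6082, 0.2089]), 76, np.float64(0.0009))
0.17 (array([0.6078, 0.209 ]), 58, np.float64(0.0008))
rim z~ [0.154  0.155  0.1558 0.1558 0.1559 0.156  0.1561 0.1562]
  return _methods._mean(a, axis=axis, dtype=dtype,
  ret = ret.dtype.type(ret / rcount)
```

View pics/cap2.png

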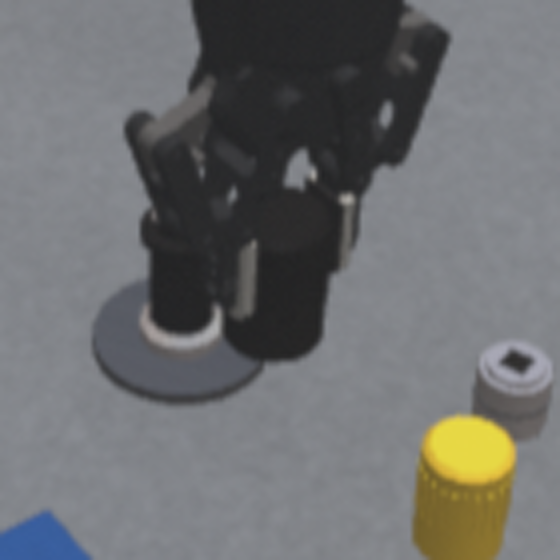

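The picture shows the cap held between the jaws, rim at about z 0.155 and crop (275,345), nearly upright. Moving over the tube with a small tilt correction.

```bash
python3 -m creep '[{"rx":-0.17,"ry":0.5,"rz":0,"dx":-0.012,"dy":-0.027,"dz":0.003,"gripper":0},{"rx":-0.17,"ry":0.5,"rz":0,"dx":-0.025,"dy":-0.057,"dz":0.003,"gripper":0},{"rx":-0.17,"ry":0.5,"rz":0,"dx":-0.039,"dy":-0.087,"dz":0.003,"gripper":0},{"rx":-0.17,"ry":0.5,"rz":0,"dx":-0.052,"dy":-0.117,"dz":0.003,"gripper":0},{"rx":-0.17,"ry":0.5,"rz":0,"dx":-0.0654,"dy":-0.147,"dz":0.003,"gripper":0},{"rx":-0.17,"ry":0.5,"rz":0,"dx":-0.0654,"dy":-0.147,"dz":0.003,"gripper":0},{"rx":-0.17,"ry":0.5,"rz":0,"dx":-0.0654,"dy":-0.147,"dz":0.003,"gripper":0},{"rx":-0.17,"ry":0.5,"rz":0,"dx":-0.0654,"dy":-0.147,"dz":0.003,"gripper":0}]' 80
cat >> h.py <<'E'
def capchk(zr):
    from scipy.spatial.transform import Rotation as R
    o=monitor.get_obs();print(o['position'],o['ft_force'].round(2),R.from_euler('xyz',o['tcp_rot']).as_matrix()[:,0].round(4))
    c=shot('scene');W=cloud(c);x,y=o['position'][:2]
    for z in(zr+.002,zr+.01,zr+.018):print('cap',round(z,3),cyl(W,x-.001,y,z,z+.008,.0205))
    print('tube',cyl(W,.544,.0635,.02,.06,.016))
    m=(np.hypot(W[...,0]-x,W[...,1]-y)<.024)&(W[...,2]>.13);print('rim',np.sort(W[m][:,2])[:8].round(4))
E
python3 -c "from h import *;capchk(.156)"
```

```text
time: 13.15
position: [0.5423, 0.062, 0.1559]
tcp_rot: [1.974, 1.566, 0.405]
ft_force: [-0.6, 1.1, -0.7]
opening: 0.466
[0.54229369 0.06197256 0.15586941] [-0.65  1.1  -0.67] [ 0.0046  0.002  -1.    ]
cap 0.158 (array([0.5411, 0.0617]), 75, np.float64(0.0011))
cap 0.166 (array([0.5416, 0.0619]), 80, np.float64(0.0013))
cap 0.174 (array([0.5414, 0.062 ]), 57, np.float64(0.0011))
tube (array([0.5428, 0.062 ]), 266, np.float64(0.0011))
rim [0.1301 0.1545 0.1551 0.1553 0.1554 0.1554 0.1554 0.1556]
```

```bash
python3 -m creep '[{"rx":0,"ry":0,"rz":0,"dx":0.0013,"dy":0,"dz":0,"gripper":0},{"rx":0,"ry":0,"rz":0,"dx":0.0013,"dy":0,"dz":-0.01,"gripper":0},{"rx":0,"ry":0,"rz":0,"dx":0.0013,"dy":0,"dz":-0.02,"gripper":0},{"rx":0,"ry":0,"rz":0,"dx":0.0013,"dy":0,"dz":-0.03,"gripper":0},{"rx":0,"ry":0,"rz":0,"dx":0.0013,"dy":0,"dz":-0.04,"gripper":0},{"rx":0,"ry":0,"rz":0,"dx":0.0013,"dy":0,"dz":-0.05,"gripper":0},{"rx":0,"ry":0,"rz":0,"dx":0.0013,"dy":0,"dz":-0.05,"gripper":0},{"rx":0,"ry":0,"rz":0,"dx":0.0013,"dy":0,"dz":-0.05,"gripper":0}]' 80
python3 -c "from h import *;capchk(.106)"
```

```text
time: 13.87
position: [0.543, 0.0624, 0.1049]
tcp_rot: [2.118, 1.567, 0.55]
ft_force: [-0.9, 0.3, 0.4]
opening: 0.466
[0.54304507 0.06236234 0.10493711] [-0.88  0.3   0.44] [ 0.0029  0.0018 -1.    ]
cap 0.108 (array([0.542 , 0.0622]), 74, np.float64(0.0012))
cap 0.116 (array([0.5422, 0.0623]), 66, np.float64(0.0013))
cap 0.124 (array([0.543 , 0.0627]), 56, np.float64(0.0014))
tube (array([0.5427, 0.0621]), 264, np.float64(0.0012))
rim [0.1302 0.1303 0.1308 0.1309 0.1309 0.131  0.1312 0.1314]
```

Aligned within 0.5 mm. Lowering over the neck until the lip meets the balls (rim about 91 mm).

```bash
python3 -m creep '[{"rx":0,"ry":0,"rz":0,"dx":0.0004,"dy":0,"dz":-0.003,"gripper":0},{"rx":0,"ry":0,"rz":0,"dx":0.0004,"dy":0,"dz":-0.006,"gripper":0},{"rx":0,"ry":0,"rz":0,"dx":0.0004,"dy":0,"dz":-0.009,"gripper":0},{"rx":0,"ry":0,"rz":0,"dx":0.0004,"dy":0,"dz":-0.011,"gripper":0},{"rx":0,"ry":0,"rz":0,"dx":0.0004,"dy":0,"dz":-0.011,"gripper":0}]' 100
```

```text
time: 14.33
position: [0.5438, 0.0623, 0.0943]
tcp_rot: [2.035, 1.567, 0.467]
ft_force: [-0.4, -0.3, -1.0]
opening: 0.461
```

```bash
python3 -m creep '[{"rx":0,"ry":0,"rz":0,"dx":0,"dy":0,"dz":-0.001,"gripper":0},{"rx":0,"ry":0,"rz":0,"dx":0,"dy":0,"dz":-0.002,"gripper":0},{"rx":0,"ry":0,"rz":0,"dx":0,"dy":0,"dz":-0.003,"gripper":0},{"rx":0,"ry":0,"rz":0,"dx":0,"dy":0,"dz":-0.003,"gripper":0}]' 100
```

```text
time: 14.67
position: [0.5437, 0.0623, 0.0911]
tcp_rot: [2.038, 1.567, 0.47]
ft_force: [-0.2, -1.2, -0.7]
opening: 0.462
```

```bash
python3 -m creep '[{"rx":0,"ry":0,"rz":0,"dx":0,"dy":0,"dz":-0.001,"gripper":0},{"rx":0,"ry":0,"rz":0,"dx":0,"dy":0,"dz":-0.002,"gripper":0},{"rx":0,"ry":0,"rz":0,"dx":0,"dy":0,"dz":-0.003,"gripper":0},{"rx":0,"ry":0,"rz":0,"dx":0,"dy":0,"dz":-0.003,"gripper":0}]' 100
python3 -m creep '[{"rx":0,"ry":0,"rz":0,"dx":0,"dy":0,"dz":-0.001,"gripper":0},{"rx":0,"ry":0,"rz":0,"dx":0,"dy":0,"dz":-0.002,"gripper":0},{"rx":0,"ry":0,"rz":0,"dx":0,"dy":0,"dz":-0.003,"gripper":0},{"rx":0,"ry":0,"rz":0,"dx":0,"dy":0,"dz":-0.003,"gripper":0}]' 100
```

```text
time: 15.0
position: [0.5439, 0.0621, 0.089]
tcp_rot: [1.895, 1.566, 0.326]
ft_force: [-3.2, -1.0, 6.7]
opening: 0.458
time: 15.33
position: [0.5435, 0.062, 0.0864]
tcp_rot: [1.863, 1.567, 0.295]
ft_force: [-1.8, -1.3, 1.5]
opening: 0.465
```

The force peaked and dropped, so the catch is passing. Continuing down to the flange.

```bash
python3 -m creep '[{"rx":0,"ry":0,"rz":0,"dx":0,"dy":0,"dz":-0.001,"gripper":0},{"rx":0,"ry":0,"rz":0,"dx":0,"dy":0,"dz":-0.002,"gripper":0},{"rx":0,"ry":0,"rz":0,"dx":0,"dy":0,"dz":-0.003,"gripper":0},{"rx":0,"ry":0,"rz":0,"dx":0,"dy":0,"dz":-0.004,"gripper":0},{"rx":0,"ry":0,"rz":0,"dx":0,"dy":0,"dz":-0.004,"gripper":0}]' 100
python3 -m creep '[{"rx":0,"ry":0,"rz":0,"dx":0,"dy":0,"dz":-0.001,"gripper":0},{"rx":0,"ry":0,"rz":0,"dx":0,"dy":0,"dz":-0.002,"gripper":0},{"rx":0,"ry":0,"rz":0,"dx":0,"dy":0,"dz":-0.003,"gripper":0},{"rx":0,"ry":0,"rz":0,"dx":0,"dy":0,"dz":-0.003,"gripper":0}]' 100
```

```text
time: 15.75
position: [0.5431, 0.0619, 0.0812]
tcp_rot: [1.919, 1.568, 0.35]
ft_force: [0.4, -0.2, -6.7]
opening: 0.464
time: 16.08
position: [0.5433, 0.062, 0.0784]
tcp_rot: [1.921, 1.567, 0.352]
ft_force: [0.8, 0.3, 0.0]
opening: 0.466
```

```bash
python3 -m creep '[{"rx":0,"ry":0,"rz":0,"dx":0,"dy":0,"dz":-0.001,"gripper":0},{"rx":0,"ry":0,"rz":0,"dx":0,"dy":0,"dz":-0.002,"gripper":0},{"rx":0,"ry":0,"rz":0,"dx":0,"dy":0,"dz":-0.003,"gripper":0},{"rx":0,"ry":0,"rz":0,"dx":0,"dy":0,"dz":-0.003,"gripper":0},{"rx":0,"ry":0,"rz":0,"dx":0,"dy":0,"dz":-0.003,"gripper":0}]' 100
```

```text
time: 16.5
position: [0.5435, 0.062, 0.0783]
tcp_rot: [1.837, 1.566, 0.268]
ft_force: [-9.8, -0.4, 23.2]
opening: 0.463
```

Hard stop on the flange. Backing the push off to about 12 N and checking.

```bash
python3 -m creep '[{"rx":0,"ry":0,"rz":0,"dx":0,"dy":0,"dz":-0.0015,"gripper":0},{"rx":0,"ry":0,"rz":0,"dx":0,"dy":0,"dz":-0.0015,"gripper":0},{"rx":0,"ry":0,"rz":0,"dx":0,"dy":0,"dz":-0.0015,"gripper":0},{"rx":0,"ry":0,"rz":0,"dx":0,"dy":0,"dz":-0.0015,"gripper":0},{"rx":0,"ry":0,"rz":0,"dx":0,"dy":0,"dz":-0.0015,"gripper":0},{"rx":0,"ry":0,"rz":0,"dx":0,"dy":0,"dz":-0.0015,"gripper":0}]' 100
python3 - <<'E'
from h import *
capchk(.08)
W=cloud(load('scene'))
m=(np.hypot(W[...,0]-.543,W[...,1]-.062)<.024)&(W[...,2]>.13);p=W[m];print('cap top z',np.median(p[(p[:,2]<.145)][:,2]))
cv2.imwrite('pics/end.png',cv2.resize(load('scene')['image'][190:300,285:395],(550,550),interpolation=2))
print(monitor.get_obs()['ft_force'])
E
```

```text
time: 17.0
position: [0.5439, 0.062, 0.0783]
tcp_rot: [1.803, 1.565, 0.235]
ft_force: [-3.6, -0.8, 13.0]
opening: 0.462
[0.54391484 0.062045   0.07828149] [-3.61 -0.79 13.04] [ 0.0061  0.0015 -1.    ]
cap 0.082 (array([0.5429, 0.0618]), 59, np.float64(0.0012))
cap 0.09 (array([0.5432, 0.062 ]), 64, np.float64(0.001))
cap 0.098 (array([0.5432, 0.0623]), 55, np.float64(0.0014))
tube (array([0.5428, 0.062 ]), 263, np.float64(0.0013))
rim [0.1302 0.1303 0.1306 0.1307 0.1308 0.1308 0.1309 0.131 ]
cap top z 0.13738608486523463
[-4.11327334 -0.71078826 12.63460376]
```

View pics/end.png

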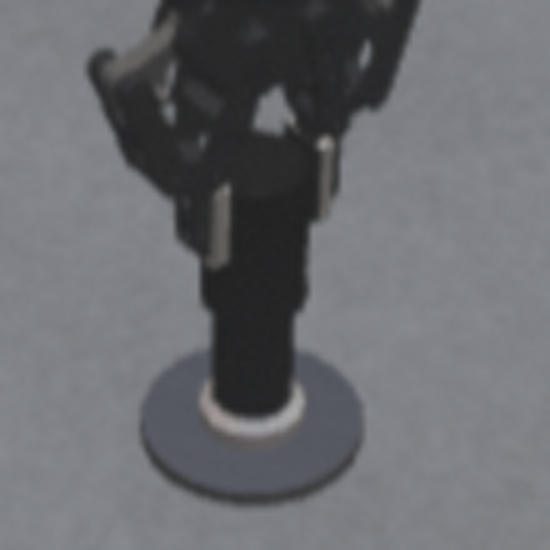

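The picture shows the cap flush on the flange at crop (255,295), balls hidden and the hand still on it. The push is a steady 12.6–13 N. Handing in.

```bash
python3 -c "from workcell import close_job;print(close_job())"
```

```text
the job is handed in; nothing more can be done
None
```

I lowered the reamer to the floor of the tube, then snapped the cap on over it and handed in with the hand still gripping and pressing down. `close_job` reports no verdict, so success rests on the checks below.

- **Reamer:** I felt the floor at 4 N. After release the rod stood at z ≈ 0.129 m against an expected 0.128 m.
- **Cap:** the force rose to 6.7 N, dropped to 1.5 N, then turned to −6.7 N as the balls drew the cap down. It then stopped hard, reaching 23 N for a moment, and I backed that off to about 13 N.
- **Final position:** the cap sits within about 0.5 mm of the tube's axis. Its top is about 0.137 m up against 0.138 m for flush, with the tool about 6 mrad off vertical. The clock read 17 s.

**What went wrong or disagreed:**
- **Missed grasp:** the first grasp closed just above the reamer's end and pressed on it at about 6 N. In the depth images the fingertips sit about 24 mm higher than the reported tool position. I went by the depth and the second grasp held.
- **Cameras:** the two views differed by up to 4 mm in y. For the fits I used only relative positions from the scene camera.
- **Sideways force:** about 4 N remained along x at the end.
- **Other tools and sockets:** I did not measure them at the end. My moves stayed clear of them.

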